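Stamp the sample tag with the mallet

TASK

Stamp the metal tag that lies in one of the two spring-return stamping stands: take the mallet off its rubber mat and, with a brisk tap of the mallet's head rather than a slow push, drive that stand's pin fully down. Leave the empty stand's pin alone and touch the pins with nothing but the mallet. Then let the pin spring back up, and put the mallet back on the mat, standing on its head as you found it.

Things in the scene. Friction and masses are not known exactly. Their poses are not given: they have to be found in the camera images.
- mallet_grip (a point): Mallet (0.26 kg): barrel head 42 mm across, 60 mm tall, white plastic with a dark band, standing on its lower face on the mat; a level square wooden handle (24 x 24 mm) reaches 134 mm out from the head's axis at mid-height. This point: middle of the handle's section, 48 mm from the head's axis, 30 mm above the face, to be gripped across from above. x points along the handle to the head, z up.
- mallet_face (a point): Centre of the lower, striking face of the mallet's head (round, 42 mm across). Same axes as mallet_grip: the grip point is at x = -48 mm, z = +30 mm from here.
- stamp_pin_top (a point): Centre of the flat steel pin top (28 mm across, 12 mm thick) of the stand with the tag, an aluminium strip 150 x 34 mm that lies under the pin and sticks out on both sides. The fixed grey stand has a 100 x 90 mm foot and an arm whose top is 85 mm above the bench; the pin's top, when up, is 128 mm above the bench. z up; moves with the pin.
- stamp_pin (a joint): How far the pin of the stand with the tag is pressed down: 0 = up, 0.020 m = fully down against a hard stop. A spring pushes it up again, with 3 N at the top and 8 N at the bottom.
- empty_pin_top (a point): Centre of the top of the same kind of pin on the other, like stand, which has no tag in it. Not to be pressed.
- empty_pin (a joint): How far the empty stand's pin is pressed down: 0 = up, 0.020 m = fully down.
- mat: Black rubber mat, 200 x 130 mm and 3 mm thick, fixed to the bench; origin at the centre of its underside, x along its length. The mallet stands on it at the start, and its head must stand on it at the end.
Things that resemble listed ones, but are neither listed nor needed, are in the scene too. What is shaped like the part that bears mallet_grip but green is not meant.

How it is judged:
By the outcome, as a careful person would: the job done as asked, in the order asked, and still so for the second after the job is handed in, with the robot touching nothing.
It also fails if it takes over 45 s, if anything falls off the work surface, if the arm or the gripper's body presses on something with over 40 N, if the wrist force passes 120 N, or if a joint passes its speed limit or range.

ROBOT

A 6-joint arm with a two-finger parallel gripper is mounted at the origin on the work surface. World frame = base frame: x ahead of the robot, y to its left, z up, the work surface at z = 0. Lengths are in mm, angles in degrees, forces in N, time in s.
With the tool pointing down it reaches from about 300 to 850 mm from the base axis. Payload 4.2 kg.
Tool frame: the origin (TCP) lies midway between the tips of the shut fingers; the grasp point (between the pads) lies 19 mm behind it (env.hold_point_z is the z of the grasp point in the tool frame, in mm); z points along the fingers, y is the direction in which the jaws open and shut (so a half turn about z gives the same grasp; the last joint's range is limited). The gripper opens to 91 mm and grips with 3 to 60 N. Pads are 32 mm wide; open, the fingers measure 118 mm over their backs; the gripper's body (76 mm by 178 mm) begins 60 mm behind the grasp point.
Start: joints at [-78.381, 18.312, 89.639, -0, 72.044, -1.146], TCP at [127.055, -560.803, 213.976] pointing down, gripper open.
Joint ranges: [-177.97, 177.97], [-48.28, 115.42], [12.27, 149.76], [-77.06, 257.06], [2.81, 150.46], [-146.56, 146.56]. Speed limits (degrees/s): [147.25, 147.25, 180, 180, 180, 180].

INTERFACE

Orientations are given as [roll, pitch, yaw] about the fixed x, y, z axes, in that order (R = Rz(yaw) Ry(pitch) Rx(roll)).
In Python, from workcell import env, grab_frame, camera_params, spotter gives the robot as it stands. The module is installed in compiled form; this text tells all that it offers.
- The arm moves only by the shell command python3 -m jog 'ROWS' [FORCE]. ROWS is text: rows parted by semicolons, each of 7 numbers parted by spaces: the turn, a rotation vector about the world's x, y, z in units of 5 degrees (1.0 is 5 degrees), then the shift along the world's x, y, z in units of 25 mm (1.0 is 25 mm), then the opening, from 0 (shut) to 1 (fully open). A call has 1 to 5 rows; each row is the pose to reach, as a shift and turn from the pose commanded when the call began; what a row does not reach only later rows make up. A row lasts 1/8 s, in which the tool goes at most 62.5 mm and 10.7 degrees, less where a joint would pass 70% of its speed; a pose out of reach is approached as far as the arm can. A call with a gripper value outside its range is refused whole. The fingers move at their own pace and stop on an object; FORCE is the grip in N (left out, the last holds). Time passes only in rows, so rows that repeat a pose let the fingers close. It gives the time, the measured TCP pose, the force and the opening at its end, in the units of the state.
- env.state(): the state, without advancing time (a new reading comes with each control period).
- grab_frame(name): name is "scene" or "top" or "wrist"; returns the picture (384x512x3 uint8, red, green, blue); there is no depth.
- camera_params(name): a dict with "K" (3x3 intrinsics, pixels), "rvec" (rotation vector, rad) and "tvec" (3), from world to camera coordinates, as OpenCV has them. Camera axes: x right, y down, z forward; pixel columns grow to the right and rows downward; lengths in mm; the calibration is good to about 2 mm. A picture is of the moment at which its call begins: read the wrist's pose just before it. camera_params takes no time and is no camera call; for the wrist camera it gives the pose at the moment of the call.
- env.job_done(): hands the job in, once; it reports no verdict.
Trained networks look in the newest picture that a camera, given by its name, has taken for a name from the list of things; names that differ only in an ending like _2 or _b are one class to them, and where a whole thing is asked for, a point or a joint stands for the part that bears it (a point fixed in the world has none). Each returns a list of dicts, best first, with "conf" (0 to 1); they miss things now and then, are a little off and sometimes report something else, mostly with a low value. They report only what shows in the picture. A call takes as long as a camera call. They do not tell look-alikes from the thing itself.
- spotter.look_for(query, camera): "box" ([left, top, width, height] in pixels, round what is visible of it).
- spotter.trace(query, camera): "region" (384x512 bool, what is visible of it) and "box" ([left, top, width, height] in pixels, round what is visible of it).
The state is a dict: "time_s": time; "qpos": joint angles; "qvel": joint speeds; "effort": joint torques, N m; "ee_pos": TCP position; "ee_rot": TCP orientation; "force": force on the tool from outside, world axes, zero at the start; "torque": the same for the moment, N m; "gripper_width": finger opening in mm.
Only numpy, scipy, OpenCV 4.12 (cv2) and the standard library are available. Lean on these libraries where they do the work, as an engineer would, in place of code of your own. Each camera call takes 0.05 s, during which the arm holds its last target. There are 200 camera calls.

## Working session

There is one attempt and no reset: what is moved stays moved. The work goes in short steps, Python scripts to look and compute and a shell command to move; the robot and the scene stay as the last step left them, time stands still between calls to the robot, and variables do not carry over. Pictures are saved under pics/ and viewed, about 8 in all and at most 12, crops included, and the job is handed in when it is done.

```bash
mkdir -p pics; cat > h.py <<'E'
import numpy as np, cv2
from workcell import env, grab_frame, camera_params, spotter
def P(n):
    c=camera_params(n); R=cv2.Rodrigues(np.array(c["rvec"],float))[0]
    return np.array(c["K"],float),R,np.array(c["tvec"],float).ravel()
def ray(n,uv,z,p=None):
    K,R,t=p or P(n); d=R.T@np.linalg.inv(K)@np.array([uv[0],uv[1],1.]); o=-R.T@t
    return o+d*(z-o[2])/d[2]
def proj(n,X,p=None):
    K,R,t=p or P(n); q=K@(R@np.array(X,float)+t); return q[:2]/q[2]
def save(f,im): cv2.imwrite("pics/"+f,im[:,:,::-1])
E
python3 - <<'E'
from h import *
a=grab_frame("top"); 
for q in ["mallet_grip","stamp_pin_top","mat","stamp_pin","mallet_face"]:
    print(q,[(np.round(d["box"]).tolist(),round(d["conf"],2)) for d in spotter.look_for(q,"top")])
b=grab_frame("scene")
save("a.png",a);save("b.png",b)
print(env.state())
for n in("top","scene"):
    K,R,t=P(n);print(n,-R.T@t,R[2])
E
```

```text
mallet_grip [([343.0, 249.0, 58.0, 16.0], 0.81), ([322.0, 139.0, 27.0, 54.0], 0.65)]
stamp_pin_top []
mat [([304.0, 121.0, 63.0, 85.0], 0.6)]
stamp_pin []
mallet_face [([322.0, 136.0, 29.0, 60.0], 0.8), ([391.0, 164.0, 36.0, 51.0], 0.68), ([345.0, 246.0, 57.0, 22.0], 0.59)]
{'time_s': 0.35, 'qpos': array([-7.83802483e+01,  1.83213864e+01,  8.96544758e+01,  1.14869498e-03,
        7.20435427e+01, -1.14641863e+00]), 'qvel': array([-0.04665466, -0.0536905 , -0.13444207,  0.01812716, -0.02147597,
       -0.01478764]), 'effort': array([-1.59910385e-03, -4.11888564e+01, -2.31857157e+01,  7.26068532e-02,
        4.06365457e-02, -5.98178462e-05]), 'ee_pos': array([ 127.04114386, -560.68717986,  213.77571697]), 'ee_rot': array([-1.79980621e+02, -1.48064827e-03,  1.27658158e+01]), 'force': array([ 0.09130244, -0.14928113,  0.26187268]), 'torque': array([ 0.0160499 , -0.00263833, -0.0199329 ]), 'gripper_width': 91.3079324679436}
top [ 338.08905236  -58.27257765 1254.95664452] [ 0.06858331  0.00678083 -0.99762235]
scene [746.99051412 366.77529862 912.04442811] [-0.32232534 -0.44020441 -0.83804919]
```

View pics/a.png

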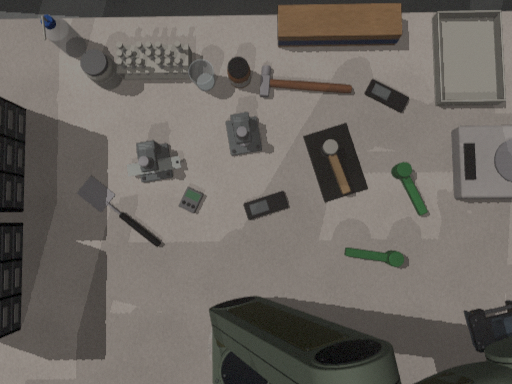

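View pics/b.png

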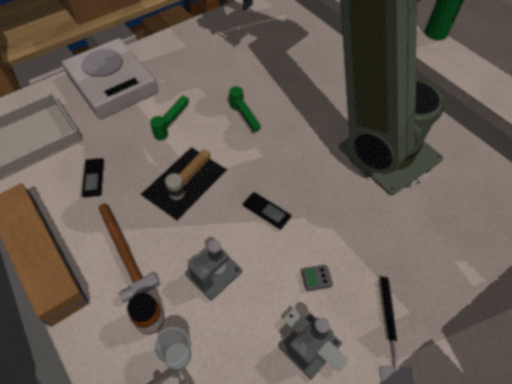

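Top view: the tagged stand is at about (155,160), the empty one at (243,132), and the mallet head at (331,147) with its handle towards (345,192). The green mallets are decoys.

```bash
python3 - <<'E'
from h import *
a=cv2.imread("pics/a.png"); b=cv2.imread("pics/b.png")
def crop(im,x,y,w,h,s): return cv2.resize(im[y:y+h,x:x+w],None,fx=s,fy=s,interpolation=cv2.INTER_CUBIC)
A=crop(a,120,130,80,60,5);B=crop(a,300,120,80,90,5)[:300*2]
C=crop(b,270,290,80,60,5);D=crop(b,140,140,80,90,5)
cv2.imwrite("pics/c.png",cv2.resize(np.vstack([np.hstack([A,C]),np.hstack([B,D])]),(800,750))[:,:]) 
m=cv2.imread("pics/c.png"); cv2.imwrite("pics/c.png",cv2.resize(m,(640,600)))
for uv,z in [((331,147),63),((346,191),45),((146,160),128),((243,131),128),((336,162),3)]:
    print(uv,z,ray("top",uv,z).round(1))
for uv,z in [((174,181),63),((322,325),128),((213,245),128)]: print("scene",uv,z,ray("scene",uv,z).round(1))
E
```

```text
(331, 147) 63 [ 543.  -229.5   63. ]
(346, 191) 45 [ 423.8 -270.4   45. ]
(146, 160) 128 [504.7 256.3 128. ]
(243, 131) 128 [576.7   5.8 128. ]
(336, 162) 3 [ 510.  -251.4    3. ]
scene (174, 181) 63 [ 547.2 -223.1   63. ]
scene (322, 325) 128 [505.9 264.9 128. ]
scene (213, 245) 128 [579.2   8.9 128. ]
```

View pics/c.png

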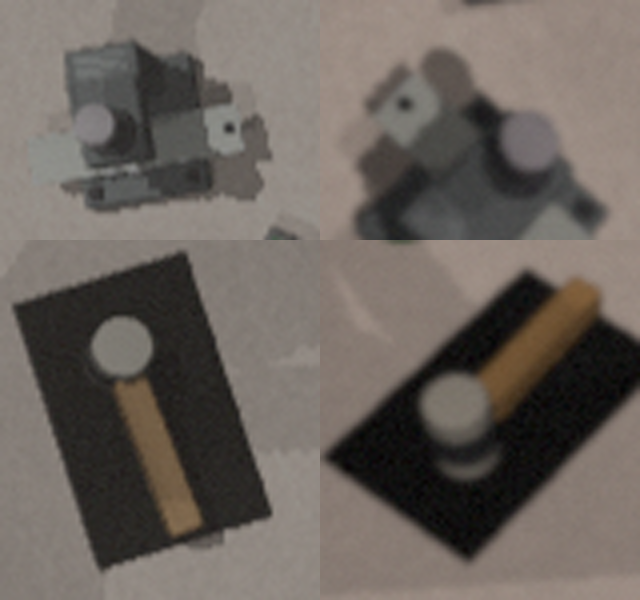

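Tagged pin top: top view (143.8,161.3), scene view (322,325). Head top: (330.5,146.8) and (173.8,180.5). The tag shows on both sides of that stand.

```bash
python3 - <<'E'
from h import *
for nm,z,u,v in [("head",63,(330.6,146.8),(173.8,180.5)),("pin",128,(143.9,161.3),(322,325.2)),("handle_end",45,(346,193),(285-0,0))]:
    print(nm,ray("top",u,z).round(1), ray("scene",v,z).round(1))
hs=[ray("top",u,45) for u in [(300+131/4,120+(380-240)/4),(346,253-60+0)]]
d=hs[0]-hs[1]; print("dir",np.degrees(np.arctan2(d[1],d[0])))
# scene handle top edge: near head (485,385) , end centre (583,292)
hs=[ray("scene",(140+(x-320)/4,140+(y-240)/4),45) for x,y in [(490,388),(580,290)]]
d=hs[0]-hs[1]; print("dir",np.degrees(np.arctan2(d[1],d[0])),hs)
c=[ray("top",(300+x/4,120+(y-240)/4),3) for x,y in [(15,305),(185,252),(270,516),(100,570)]]
print(np.round(c,1),np.mean(c,0)); d=c[0]-c[3]; print(np.degrees(np.arctan2(d[1],d[0])))
# triangulate
for nm,u,v in [("head",(330.6,146.8),(173.8,180.5)),("pin",(143.9,161.3),(322,325.2))]:
    M=[P(n)[0]@np.c_[P(n)[1],P(n)[2]] for n in("top","scene")]
    X=cv2.triangulatePoints(M[0],M[1],np.array(u,float),np.array(v,float)); print(nm,(X[:3]/X[3]).ravel())
E
```

```text
head [ 543.6 -228.4   63. ] [ 546.8 -224.7   63. ]
pin [501.4 261.7 128. ] [506.2 265.2 128. ]
handle_end [ 418.3 -270.3   45. ] [-169.1 -680.9   45. ]
dir 17.79418339711876
dir 20.604792497769683 [array([ 519.27755996, -233.70932084,   45.        ]), array([ 430.40454488, -267.12297535,   45.        ])]
[[ 585.5 -160.9    3. ]
 [ 622.1 -283.4    3. ]
 [ 431.6 -338.8    3. ]
 [ 394.9 -217.6    3. ]] [ 508.52422671 -250.16227648    3.        ]
16.55069684891105
head [ 544.95915494 -229.58750394   55.75886484]
pin [502.97005126 264.15621009 118.44343335]
```

```bash
python3 -m jog '0 0 1.1 2.3 2 0 1;0 0 1.1 4.2 3.6 0 1;0 0 1.1 6 5.2 0 1;0 0 1.1 8 6.9 0 1;0 0 1.1 8 6.9 0 1' 60; python3 -m jog '0 0 0 2 1.7 0 1;0 0 0 4 3.4 0 1;0 0 0 6.1 5.2 0 1;0 0 0 6.1 5.2 0 1;0 0 0 6.1 5.2 0 1'
python3 - <<'E'
from h import *
p=P("wrist"); w=grab_frame("wrist"); save("w1.png",w); s=env.state(); print(s["ee_pos"],s["ee_rot"])
np.savez("w1.npz",K=p[0],R=p[1],t=p[2])
for q in ["mallet_grip","mallet_face","mat"]:
    print(q,[(np.round(d["box"]).tolist(),round(d["conf"],2)) for d in spotter.look_for(q,"wrist")])
for X in [(545,-227,63),(499.5,-242,45),(418,-269.5,45)]: print(proj("wrist",X,p))
E
```

```text
time_s: 0.98
ee_pos: [329.1, -386.0, 214.1]
ee_rot: [-180.0, -0.0, 18.5]
force: [-0.4, -0.2, -0.5]
gripper_width: 91.1
time_s: 1.6
ee_pos: [479.4, -258.7, 213.7]
ee_rot: [180.0, 0.1, 18.3]
force: [-0.8, 0.5, 0.6]
gripper_width: 90.9
[ 478.69547326 -259.23881033  213.78310369] [1.79985077e+02 7.45324015e-02 1.82412425e+01]
mallet_grip [([361.0, 199.0, 56.0, 44.0], 0.89), ([230.0, 94.0, 39.0, 139.0], 0.69)]
mallet_face [([229.0, 95.0, 36.0, 136.0], 0.92), ([362.0, 201.0, 55.0, 42.0], 0.71)]
mat [([203.0, 62.0, 110.0, 166.0], 0.6)]
[246.3216831  114.23913496]
[247.00176463 159.35002622]
[247.8707234  232.57422012]
```

View pics/w1.png

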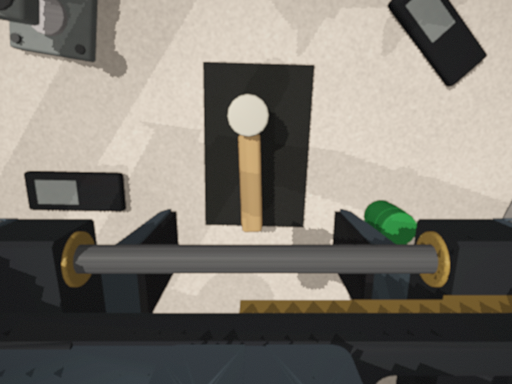

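The wrist view shows the mallet head at (248,115) and the handle end at (252,231), within 2–4 px of prediction.

```bash
python3 - <<'E'
from h import *
z=np.load("w1.npz");p=(z["K"],z["R"],z["t"])
h=ray("w",(248,115),63,p); a=ray("w",(249.5,137),45,p); e=ray("w",(252,231),45,p)
print(h,a,e,np.degrees(np.arctan2(*(a-e)[1::-1])),np.degrees(np.arctan2(*(h-e)[1::-1])),np.linalg.norm((h-e)[:2]))
th=np.radians(20); print(h[:2]-48*np.array([np.cos(th),np.sin(th)]), env.state()["ee_pos"])
E
```

```text
[ 544.82610156 -228.84294516   63.        ] [ 523.49097351 -237.077293     45.        ] [ 421.38519792 -273.4910171    45.        ] 19.62763055915798 19.884850890379216 131.26731130853202
[ 499.72085576 -245.25991204] [ 478.34556318 -259.6014126   214.03630648]
```

```bash
python3 -m jog '0 0 0.26 0.82 0.54 -2.4 1;0 0 0.26 0.82 0.54 -4.5 1;0 0 0.26 0.82 0.54 -6.5 1;0 0 0.26 0.82 0.54 -7.5 1;0 0 0.26 0.82 0.54 -8 1' 60; python3 -m jog '0 0 0 0 0 0 1;0 0 0 0 0 0 0;0 0 0 0 0 0 0;0 0 0 0 0 0 0;0 0 0 0 0 0 0';python3 -m jog '0 0 0 0 0 0 0;0 0 0 0 0 0 0;0 0 0 0 0 0 0'
```

```text
time_s: 2.42
ee_pos: [498.7, -245.5, 12.7]
ee_rot: [-179.9, 0.1, 19.5]
force: [0.2, -0.0, 0.6]
gripper_width: 91.0
time_s: 3.05
ee_pos: [500.2, -244.8, 14.3]
ee_rot: [180.0, -0.0, 19.6]
force: [0.2, -0.2, -0.1]
gripper_width: 54.3
time_s: 3.42
ee_pos: [500.0, -244.8, 13.9]
ee_rot: [180.0, 0.0, 19.6]
force: [0.3, -0.9, 0.1]
gripper_width: 24.0
```

```bash
python3 -m jog '0 0 0 0 0 1.6 0;0 0 0 0 0 3.6 0;0 0 0 0 0 5.6 0;0 0 0 0 0 7.6 0;0 0 0 0 0 8.6 0'; python3 -m jog '0 0 0 -0.2 1.7 0 0;0 0 0 -0.4 3.7 0 0;0 0 0 -0.6 5.7 0 0;0 0 0 -0.9 8 0 0;0 0 0 -1.2 10 0 0';python3 -m jog '0 0 0 -0.2 2 0 0;0 0 0 -0.3 4 0 0;0 0 0 -0.44 6 0 0;0 0 0 -0.44 6 0 0;0 0 0 -0.44 6 0 0'
python3 - <<'E'
from h import *
s=env.state(); print(s["ee_pos"],s["ee_rot"],s["force"],s["gripper_width"])
p=P("wrist"); w=grab_frame("wrist"); save("w2.png",w)
np.savez("w2.npz",K=p[0],R=p[1],t=p[2],e=s["ee_pos"])
for X in [(504,263,128),(504,263,85)]: print(proj("wrist",X,p))
E
```

```text
time_s: 4.05
ee_pos: [500.6, -245.1, 231.7]
ee_rot: [179.8, -0.1, 19.6]
force: [-0.1, 0.1, -2.0]
gripper_width: 23.9
time_s: 4.68
ee_pos: [469.0, 7.0, 228.5]
ee_rot: [-180.0, 0.1, 19.6]
force: [0.6, -0.1, -2.1]
gripper_width: 23.9
time_s: 5.3
ee_pos: [458.6, 154.8, 228.5]
ee_rot: [180.0, 0.1, 19.6]
force: [-0.5, -0.1, -2.0]
gripper_width: 23.6
[458.55365374 154.80740785 228.45761564] [1.79961983e+02 9.13430169e-02 1.96039662e+01] [-0.45742326 -0.14535026 -1.95619066] 23.640356351711517
[153.45389129 104.68388783]
[167.49338738 106.83342441]
```

View pics/w2.png

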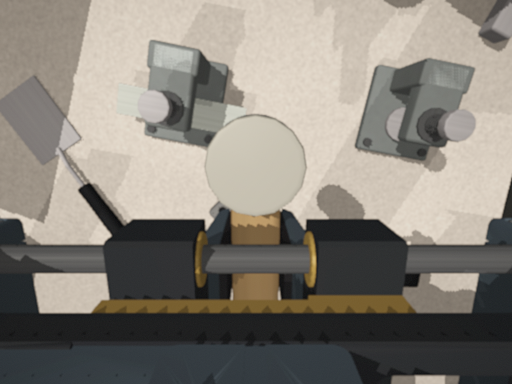

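The pin top is at (154,107) beside the tag, and the held head's top circle is centred at (255.5,165), with the mallet level.

```bash
python3 - <<'E'
from h import *
z=np.load("w2.npz");p=(z["K"],z["R"],z["t"])
pin=ray("w",(154,107),128,p); hd=ray("w",(255.5,165),277.5,p); th=np.radians(19.7)
print(pin,hd,z["e"][:2]+48*np.array([np.cos(th),np.sin(th)]))
E
```

```text
[502.32844919 262.07202142 128.        ] [504.60778707 171.73887543 277.5       ] [503.74423989 170.98798025]
```

```bash
python3 -m jog '0 0 0 -0.02 2 0 0;0 0 0 -0.04 3.66 0 0;0 0 0 -0.04 3.66 -1.4 0;0 0 0 -0.04 3.66 -2.44 0;0 0 0 -0.04 3.66 -2.44 0'; python3 -m jog '0 0 0 0 0 0 0;0 0 0 0 0 0 0'
python3 - <<'E'
from h import *
s=env.state(); print(s["ee_pos"],s["ee_rot"],s["force"],s["gripper_width"])
a=grab_frame("top"); b=grab_frame("scene")
A=a[120:200,110:210];B=b[260:360,260:385]
f=lambda i:cv2.resize(i,(400,320),interpolation=cv2.INTER_CUBIC)
save("d.png",np.hstack([f(A),f(B)]))
E
```

```text
time_s: 5.98
ee_pos: [457.0, 244.8, 166.1]
ee_rot: [179.9, 0.3, 19.5]
force: [0.8, 0.3, -2.3]
gripper_width: 23.5
time_s: 6.22
ee_pos: [459.1, 246.7, 169.4]
ee_rot: [-180.0, -0.2, 19.5]
force: [0.6, -0.9, -2.6]
gripper_width: 23.9
[459.07488096 246.6708688  169.41225044] [-1.79983574e+02 -1.64901447e-01  1.95144360e+01] [ 0.60148562 -0.90107046 -2.6342129 ] 23.901676834601595
```

View pics/d.png

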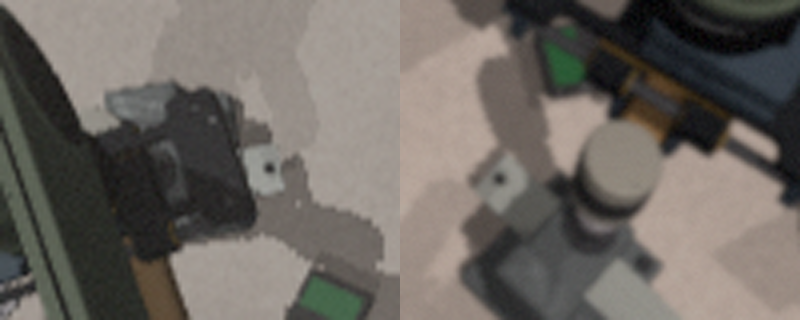

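In the scene crop the mallet head sits directly above the tagged stand's pin, with clearance. Next is the strike.

```bash
python3 -m jog '0 0 0 0 0 0 0;0 0 0 0 0 0 0;0 0 0 0 0 -2 0'
```

```text
time_s: 6.7
ee_pos: [462.5, 249.0, 121.4]
ee_rot: [-179.9, -0.8, 19.6]
force: [4.1, 1.9, 4.4]
gripper_width: 23.8
```

```bash
python3 -m jog '0 0 0 0 0 -0.12 0'; python3 - <<'E'
from h import *
s=env.state(); print(s["ee_pos"],s["force"],s["torque"],s["qvel"])
E
```

```text
time_s: 6.82
ee_pos: [459.4, 247.7, 115.1]
ee_rot: [-180.0, -0.2, 19.6]
force: [1.0, 1.2, 5.2]
gripper_width: 23.6
[459.42530042 247.71852644 115.10443638] [0.95371449 1.19792818 5.23898421] [ 0.2738415  -0.25685535  0.01047967] [ 0.03751861  0.22096282  0.02378228  0.05886682 -0.30884603  0.03571429]
```

```bash
python3 - <<'E'
from h import *
b=grab_frame("scene"); w=grab_frame("wrist")
s=env.state(); print(s["ee_pos"],s["force"])
p=P("wrist"); np.savez("w3.npz",K=p[0],R=p[1],t=p[2],e=s["ee_pos"])
f=lambda i:cv2.resize(i,(400,320),interpolation=cv2.INTER_CUBIC)
save("e.png",np.hstack([f(b[260:360,260:385]),f(w[60:300,130:430])]))
E
```

```text
[459.40995    247.73386176 116.06949298] [1.56004355 1.10649912 4.12491792]
```

View pics/e.png

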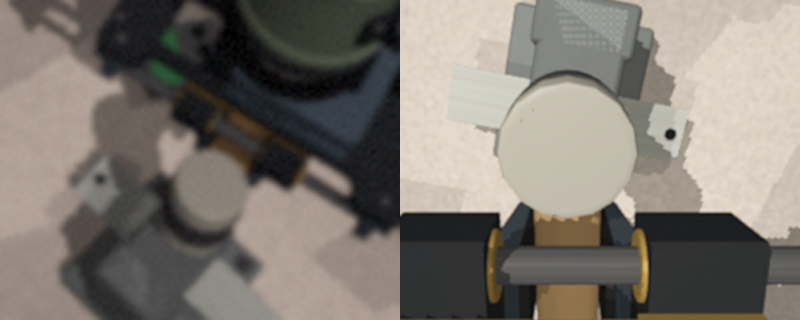

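The head appears tilted up in the jaws: the far rim of the head shows in the wrist crop. The force is only about 7 N, so a hard-stop hit isn't proven. I'll raise it, measure the tilt and strike again with a shorter lever.

```bash
python3 -m jog '0 0 0 0 0 1 0;0 0 0 0 0 2.2 0;0 0 0 0 0 3.4 0;0 0 0 0 0 3.4 0;0 0 0 0 0 3.4 0'; python3 -m jog '0 0 0 0 0 0 0;0 0 0 0 0 0 0'; python3 - <<'E'
from h import *
s=env.state(); print(s["ee_pos"],s["ee_rot"],s["force"],s["torque"])
w=grab_frame("wrist"); p=P("wrist")
w2=cv2.imread("pics/w2.png")[:,:,::-1]
save("f.png",np.hstack([cv2.resize(i[80:280,180:330],(400,533),interpolation=cv2.INTER_CUBIC) for i in(w2,w)]))
save("w4.png",w)
R=cv2.Rodrigues(np.radians(0)*np.ones(3))[0]
# predicted head-top outline for tilt phi about jaw axis, in tool coords
th=np.radians(19.6);ex=np.array([np.cos(th),np.sin(th),0]);ey=np.array([-np.sin(th),np.cos(th),0]);ez=np.array([0,0,1.])
for phi in (0,2,4,6,8,10):
    f=np.radians(phi);ax=np.cos(f)*ex+np.sin(f)*ez;az=-np.sin(f)*ex+np.cos(f)*ez
    g=s["ee_pos"]+19*ez
    pts=np.array([proj("w",g+48*ax+30*az+21*(np.cos(t)*ax+np.sin(t)*ey),p) for t in np.linspace(0,6.28,73)])
    print(phi,pts.min(0).round(1),pts.max(0).round(1))
def circ(im):
    # bright head blob
    h=cv2.cvtColor(im,cv2.COLOR_RGB2HSV); return None
E
```

```text
time_s: 7.55
ee_pos: [457.0, 246.2, 198.7]
ee_rot: [180.0, 0.2, 19.6]
force: [0.8, -0.6, -3.4]
gripper_width: 23.7
time_s: 7.8
ee_pos: [457.5, 246.4, 198.9]
ee_rot: [180.0, 0.1, 19.6]
force: [-0.0, -0.5, -1.6]
gripper_width: 23.6
[457.53520356 246.43904987 198.86429678] [1.79977895e+02 1.31628410e-01 1.95666890e+01] [-0.02565841 -0.46871052 -1.60731756] [-0.07038878  0.06651619  0.04788878]
0 [204.1 113.6] [309.2 218.1]
2 [203.5 116.4] [309.8 221.2]
4 [202.9 119.6] [310.5 224.4]
6 [202.4 123.2] [311.1 227.7]
8 [201.8 127.1] [311.7 231.1]
10 [201.3 131.3] [312.3 234.5]
```

View pics/f.png

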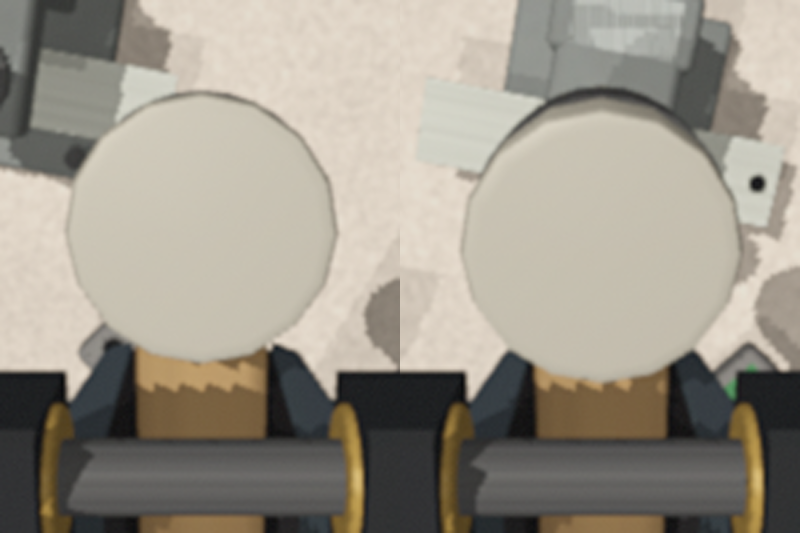

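Tilt is about 4.7° head-up. I'll level it by pitching the tool, shift it 8 mm outward for a shorter lever, and tap faster and deeper.

```bash
python3 -m jog '-0.3 0.89 0 0.24 0.09 -0.5 0;-0.3 0.89 0 0.24 0.09 -0.98 0;-0.3 0.89 0 0.24 0.09 -0.98 0;-0.3 0.89 0 0.24 0.09 -0.98 0;-0.3 0.89 0 0.24 0.09 -0.98 0' 60; python3 -m jog '0 0 0 0 0 0 0;0 0 0 0 0 -2.5 0'; python3 - <<'E'
from h import *
s=env.state(); print(s["ee_pos"],s["ee_rot"],s["force"],s["torque"])
E
```

```text
time_s: 8.48
ee_pos: [463.9, 249.0, 176.1]
ee_rot: [-179.9, 4.6, 19.6]
force: [-0.0, -0.0, -2.8]
gripper_width: 23.9
time_s: 8.72
ee_pos: [469.4, 251.7, 117.3]
ee_rot: [-179.8, 3.7, 19.6]
force: [5.5, 2.0, 5.5]
gripper_width: 23.6
[469.3911163  251.69186137 117.32848194] [-179.80490725    3.70767794   19.58137754] [5.52185553 2.04150912 5.51327333] [ 0.60537909 -1.21985298  0.03699169]
```

```bash
python3 -m jog '0 0 0 0 0 0 0'; python3 - <<'E'
from h import *
s=env.state(); print(s["ee_pos"],s["ee_rot"],s["force"],s["torque"])
w=grab_frame("wrist"); s=env.state(); p=P("wrist"); save("w5.png",w);print(s["ee_pos"],s["force"])
b=grab_frame("scene")
c=cv2.resize(w[80:280,180:330],(400,533),interpolation=cv2.INTER_CUBIC)
save("g.png",np.hstack([c,cv2.resize(b[270:350,285:345],(400,533),interpolation=cv2.INTER_CUBIC)]))
E
python3 -m jog '0 0 0 0 0 2 0;0 0 0 0 0 3.5 0;0 0 0 0 0 3.5 0;0 0 0 0 0 3.5 0;0 0 0 0 0 3.5 0'
```

```text
time_s: 8.85
ee_pos: [463.9, 249.3, 112.1]
ee_rot: [-179.9, 4.7, 19.6]
force: [-1.8, 1.0, 5.0]
gripper_width: 23.7
[463.90090851 249.31260753 112.12961036] [-179.88800838    4.71680526   19.56437987] [-1.82910691  0.96687852  4.96142957] [0.1379793  0.13822356 0.00553001]
[463.9248128  249.31423682 113.22447832] [-1.47263564 -0.18523381  5.16332398]
time_s: 9.57
ee_pos: [463.1, 248.4, 198.8]
ee_rot: [-180.0, 4.9, 19.6]
force: [0.6, -0.3, -2.3]
gripper_width: 23.5
```

View pics/g.png

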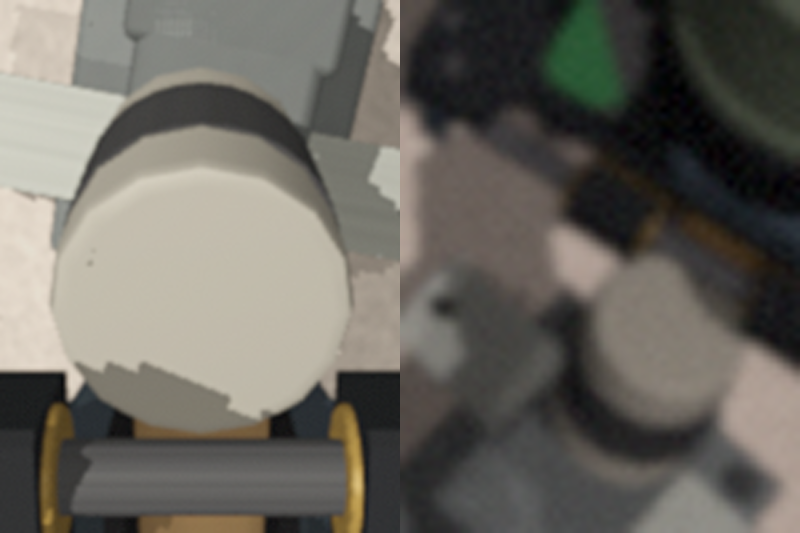

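```bash
python3 - <<'E'
from h import *
from scipy.optimize import least_squares
from scipy.spatial.transform import Rotation as Ro
s=env.state(); p=P("wrist")
Rt=Ro.from_euler("xyz",s["ee_rot"],degrees=True).as_matrix(); e=s["ee_pos"]
def px(q): # tool coords: x along handle, z down along fingers
    return proj("w",e+Rt@np.array(q),p)[1]
def model(v,pts):
    f,dx,dz=v; c,sn=np.cos(f),np.sin(f)
    return np.array([px((c*(a+dx)-sn*b,0,-(sn*(a+dx)+c*b+19)-dz)) for a,b in pts])
bf,tf,tn=(69,-30),(69,30),(27,30)
print("w2 lvl",model((0,0,0),[tf,tn]),"obs 114.9 215.1")
for nm,pts,obs in [("f",[tf,tn],[121.3,223]),("g",[tf,tn],[141.9,242.1]),("g3",[bf,tf,tn],[105.5,141.9,242.1])]:
    for fix in (0,1):
        if fix and len(pts)<3: continue
        fun=(lambda v:model((v[0],v[1],v[2]),pts)-obs) if fix else (lambda v:model((v[0],v[1],0),pts)-obs)
        r=least_squares(fun,[.05,0,0][:3 if fix else 2]); print(nm,fix,np.degrees(r.x[0]),r.x[1:],r.fun.round(2))
E
```

```text
w2 lvl [112.92013886 217.73236119] obs 114.9 215.1
f 0 -4.913282788812512 [-5.45858242] [0. 0.]
g 0 16.290697893281013 [1.54264424] [-0.  0.]
g3 0 14.039872696132361 [-0.53876133] [-0.01 -0.1   0.14]
g3 1 14.092254800547982 [-0.54398559 -0.2591898 ] [ 0.  0. -0.]
```

The fit puts the mallet about 14° head-up relative to the tool, or 9.3° in the world, with no vertical slip. The face edge was therefore at about 106–107 mm, against the stop at 108, so the pin was fully down. Now carry the mallet back, pitching the tool to level it.

```bash
python3 -m jog '0 0 0 0 0 1.2 0;-0.32 0.88 0 0.1 -1.8 1.2 0;-0.63 1.76 0 0.25 -3.6 1.2 0;-0.63 1.76 0 0.35 -5.6 1.2 0;-0.63 1.76 0 0.5 -7.6 1.2 0'; python3 -m jog '0 0 0 0.15 -2 0 0;0 0 0 0.3 -4 0 0;0 0 0 0.45 -6 0 0;0 0 0 0.6 -8 0 0;0 0 0 0.7 -10 0 0'; python3 -m jog '0 0 0 0.05 -1.5 0 0;0 0 0 0.05 -2.2 0 0;0 0 0 0.05 -2.2 0 0;0 0 0 0.05 -2.2 0 0;0 0 0 0.05 -2.2 0 0'
python3 - <<'E'
from h import *
s=env.state(); print(s["ee_pos"],s["ee_rot"],s["force"],s["gripper_width"])
w=grab_frame("wrist"); b=grab_frame("scene")
f=lambda i:cv2.resize(i,(400,400),interpolation=cv2.INTER_CUBIC)
save("i.png",np.hstack([f(w[60:300,136:376]),f(b[80:260,90:270])]))
p=P("wrist")
for X in [(545,-228.8,3),(499.7,-245,3)]: print(proj("w",X,p))
E
```

```text
time_s: 10.2
ee_pos: [476.3, 57.4, 228.9]
ee_rot: [-179.9, 14.2, 19.6]
force: [0.6, -0.1, -2.0]
gripper_width: 23.8
time_s: 10.82
ee_pos: [493.7, -192.5, 229.1]
ee_rot: [-179.9, 14.1, 19.6]
force: [1.2, 0.1, -2.4]
gripper_width: 23.6
time_s: 11.45
ee_pos: [495.4, -244.7, 230.6]
ee_rot: [-179.9, 14.0, 19.7]
force: [-0.0, 0.2, -2.0]
gripper_width: 23.8
[ 495.42816968 -244.74807899  230.57386626] [-179.92394151   14.03256449   19.66145491] [-0.02250658  0.23572112 -2.03437378] 23.81634093988485
[256.89243506  85.8471169 ]
[256.81316097 126.60744196]
```

View pics/i.png

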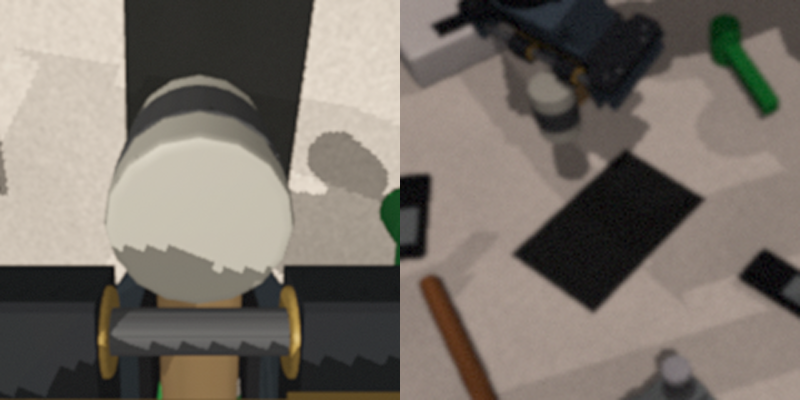

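The mallet looks upright in the scene crop and is over the mat, which shows empty below it. Lowering now.

```bash
python3 -m jog '0 0 0 0 0 -2 0;0 0 0 0 0 -4 0;0 0 0 0 0 -6 0;0 0 0 0 0 -7.4 0;0 0 0 0 0 -8 0'; python3 -m jog '0 0 0 0 0 -0.2 0;0 0 0 0 0 -0.4 0;0 0 0 0 0 -0.56 0;0 0 0 0 0 -0.56 0;0 0 0 0 0 -0.56 0';python3 -m jog '0 0 0 0 0 -0.04 0;0 0 0 0 0 -0.04 0'
```

```text
time_s: 12.18
ee_pos: [494.4, -245.2, 28.8]
ee_rot: [-179.8, 14.2, 19.6]
force: [-0.9, 0.1, -2.3]
gripper_width: 23.5
time_s: 12.8
ee_pos: [495.5, -246.2, 16.9]
ee_rot: [-180.0, 14.0, 19.6]
force: [-0.5, -0.8, -2.2]
gripper_width: 23.7
time_s: 13.05
ee_pos: [495.3, -246.0, 15.5]
ee_rot: [-179.9, 14.0, 19.6]
force: [0.5, -1.0, -2.7]
gripper_width: 23.8
```

```bash
python3 -m jog '0 0 0 0 0 -0.04 0;0 0 0 0 0 -0.08 0;0 0 0 0 0 -0.08 0'; python3 -m jog '0 0 0 0 0 -0.03 0;0 0 0 0 0 -0.03 0'
```

```text
time_s: 13.42
ee_pos: [495.2, -246.0, 13.3]
ee_rot: [-179.9, 14.1, 19.6]
force: [-0.5, 0.3, -2.5]
gripper_width: 24.1
time_s: 13.68
ee_pos: [495.3, -246.0, 12.7]
ee_rot: [-179.9, 14.0, 19.6]
force: [0.1, -0.5, -2.2]
gripper_width: 23.6
```

```bash
python3 -m jog '0 0 0 0 0 -0.06 0;0 0 0 0 0 -0.06 0'; python3 -m jog '0 0 0 0 0 -0.06 0;0 0 0 0 0 -0.06 0';python3 -m jog '0 0 0 0 0 -0.06 0;0 0 0 0 0 -0.06 0'
```

```text
time_s: 13.92
ee_pos: [495.2, -246.0, 11.1]
ee_rot: [-179.9, 14.1, 19.6]
force: [0.2, -0.5, -2.7]
gripper_width: 23.6
time_s: 14.18
ee_pos: [495.3, -246.1, 10.5]
ee_rot: [-180.0, 14.0, 19.6]
force: [-1.7, 1.7, 4.8]
gripper_width: 23.5
time_s: 14.42
ee_pos: [495.3, -246.1, 10.5]
ee_rot: [-180.0, 14.0, 19.5]
force: [-3.5, 2.7, 13.8]
gripper_width: 23.8
```

Contact came about 4 mm lower than predicted, so the mallet moved in the jaws more than I fitted and the full-depth conclusion is doubtful. Time is ample, so I'll release it, regrip it level and closer to the head, and tap again.

```bash
python3 -m jog '0 0 0 0 0 0.1 0;0 0 0 0 0 0.1 0;0 0 0 0 0 0.1 1;0 0 0 0 0 0.1 1;0 0 0 0 0 0.1 1'; python3 -m jog '0 0 0 0 0 0.1 1;0.3 -0.9 0 0 0 0.1 1;0.63 -1.8 0 0 0 0.1 1;0.94 -2.65 0 0 0 0.1 1;0.94 -2.65 0 0 0 0.1 1'; python3 -m jog '0 0 0 0 0 3 1;0 0 0 0 0 6 1;0 0 0 0 0 8 1;0 0 0 0 0 8 1;0 0 0 0 0 8 1'
python3 - <<'E'
from h import *
s=env.state(); print(s["ee_pos"],s["ee_rot"],s["force"])
p=P("wrist"); w=grab_frame("wrist"); save("w6.png",w)
np.savez("w6.npz",K=p[0],R=p[1],t=p[2])
for X in [(545,-228.8,63),(418.5,-274,45)]: print(proj("w",X,p))
E
```

```text
time_s: 15.05
ee_pos: [495.3, -246.1, 10.6]
ee_rot: [-179.9, 14.0, 19.6]
force: [0.6, -0.5, 0.9]
gripper_width: 50.9
time_s: 15.68
ee_pos: [494.1, -246.4, 13.6]
ee_rot: [-179.9, 0.0, 19.5]
force: [0.0, 1.2, -0.5]
gripper_width: 90.9
time_s: 16.3
ee_pos: [495.8, -246.0, 213.6]
ee_rot: [180.0, -0.0, 19.6]
force: [-0.6, 0.5, 0.6]
gripper_width: 91.3
[ 495.77884193 -245.96975248  213.6451109 ] [ 1.79977638e+02 -2.74595517e-02  1.95795438e+01] [-0.61582197  0.53658899  0.6268006 ]
[255.94768721 134.72660172]
[255.97153972 249.1007306 ]
```

View pics/w6.png

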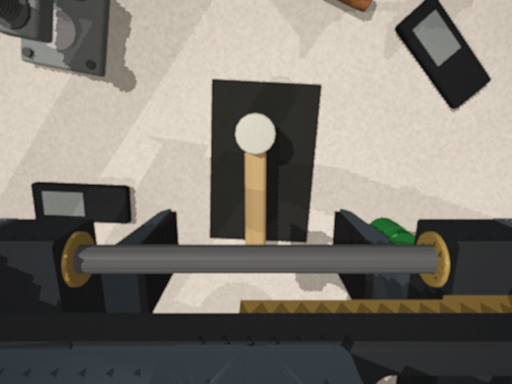

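The mallet stands upright on the mat (head at (255,133)), about 2 mm forward of where it began. Regripping at a lever of about 42 mm.

```bash
python3 -m jog '0 0 0 0.45 0.16 -2.4 1;0 0 0 0.45 0.16 -4.8 1;0 0 0 0.45 0.16 -6.6 1;0 0 0 0.45 0.16 -7.6 1;0 0 0 0.45 0.16 -7.98 1' 60; python3 -m jog '0 0 0 0 0 0 1;0 0 0 0 0 0 0;0 0 0 0 0 0 0;0 0 0 0 0 0 0;0 0 0 0 0 0 0';python3 -m jog '0 0 0 0 0 0 0;0 0 0 0 0 0 0;0 0 0 0 0 0 0;0 0 0 0 0 0 0;0 0 0 0 0 0 0'
```

```text
time_s: 16.98
ee_pos: [504.0, -240.7, 9.9]
ee_rot: [-179.6, 0.3, 19.6]
force: [-0.2, -0.6, 1.3]
gripper_width: 91.5
time_s: 17.6
ee_pos: [506.7, -242.1, 14.1]
ee_rot: [-180.0, -0.0, 19.6]
force: [0.1, 0.1, -0.4]
gripper_width: 54.2
time_s: 18.23
ee_pos: [506.6, -242.1, 13.7]
ee_rot: [-180.0, -0.0, 19.6]
force: [0.0, 0.4, -1.0]
gripper_width: 23.7
```

```bash
python3 -m jog '0 0 0 0 0 1.6 0;0 0 0 0 0 3.6 0;0 0 0 0 0 5.6 0;0 0 0 0 0 7.6 0;0 0 0 0 0 8.4 0'; python3 -m jog '0 0 0 -0.2 1.7 0 0;0 0 0 -0.4 3.7 0 0;0 0 0 -0.6 5.7 0 0;0 0 0 -0.8 7.8 0 0;0 0 0 -1 9.9 0 0';python3 -m jog '0 0 0 -0.1 2 0 0;0 0 0 -0.2 4 0 0;0 0 0 -0.3 6 0 0;0 0 0 -0.4 8 0 0;0 0 0 -0.44 9.3 0 0'; python3 -m jog '0 0 0 0 0.52 0 0;0 0 0 0 0.52 -0.8 0;0 0 0 0 0.52 -1.7 0;0 0 0 0 0.52 -2.47 0;0 0 0 0 0.52 -2.47 0'; python3 -m jog '0 0 0 0 0 0 0;0 0 0 0 0 0 0;0 0 0 0 0 0 0'
```

```text
time_s: 18.85
ee_pos: [507.4, -242.5, 226.8]
ee_rot: [179.9, -0.2, 19.6]
force: [0.7, -0.8, -1.4]
gripper_width: 23.9
time_s: 19.48
ee_pos: [480.7, 7.0, 223.3]
ee_rot: [-179.9, 0.0, 19.5]
force: [0.3, -0.2, -2.9]
gripper_width: 24.0
time_s: 20.1
ee_pos: [469.6, 239.9, 223.1]
ee_rot: [-179.9, 0.1, 19.7]
force: [0.1, -0.4, -2.1]
gripper_width: 23.7
time_s: 20.72
ee_pos: [469.4, 249.5, 160.4]
ee_rot: [180.0, 0.2, 19.5]
force: [0.0, -0.3, -2.3]
gripper_width: 23.4
time_s: 21.1
ee_pos: [470.9, 251.0, 162.7]
ee_rot: [-180.0, -0.1, 19.6]
force: [-0.1, 0.4, -1.8]
gripper_width: 23.6
```

```bash
python3 -m jog '0 0 0 0 0 -2 0'; python3 -m jog '0 0 0 0 0 0 0'; python3 - <<'E'
from h import *
s=env.state(); print(s["ee_pos"],s["ee_rot"],s["force"],s["torque"])
w=grab_frame("wrist");save("w7.png",w);s=env.state(); print(s["ee_pos"],s["force"])
E
```

```text
time_s: 21.22
ee_pos: [475.5, 253.5, 116.2]
ee_rot: [-179.8, -0.9, 19.6]
force: [-2.0, 0.3, 56.5]
gripper_width: 23.6
time_s: 21.35
ee_pos: [471.8, 251.9, 112.5]
ee_rot: [-179.9, -0.2, 19.6]
force: [-0.3, 0.9, 5.1]
gripper_width: 23.7
[471.82969481 251.94382622 112.48164877] [-179.90079866   -0.22320872   19.56336322] [-0.28510057  0.92928431  5.07589693] [ 0.22528514 -0.06935406  0.03478003]
[471.87725596 251.95945608 113.17440644] [-1.04703871  0.18585905  3.97138747]
```

56 N at TCP z 116 means the pin hit the hard stop during the fast stroke, well above the 8 N spring. Lifting off and measuring the tilt.

```bash
python3 -m jog '0 0 0 0 0 2 0;0 0 0 0 0 4 0;0 0 0 0 0 4.7 0;0 0 0 0 0 4.7 0;0 0 0 0 0 4.7 0'; python3 - <<'E'
from h import *
s=env.state(); print(s["ee_pos"],s["ee_rot"],s["force"])
p=P("wrist"); w=grab_frame("wrist");save("w8.png",w); b=grab_frame("scene")
f=lambda i,W:cv2.resize(i,(W,533),interpolation=cv2.INTER_CUBIC)
save("j.png",np.hstack([f(w[80:280,180:330],400),f(b[250:350,285:360],400)]))
E
```

```text
time_s: 22.02
ee_pos: [469.8, 250.6, 228.4]
ee_rot: [-180.0, 0.1, 19.6]
force: [-0.5, 0.9, -2.5]
gripper_width: 24.1
[469.84413914 250.59371615 228.36377431] [-1.79974839e+02  1.07093570e-01  1.95662010e+01] [-0.45839769  0.85565592 -2.48598807]
```

View pics/j.png

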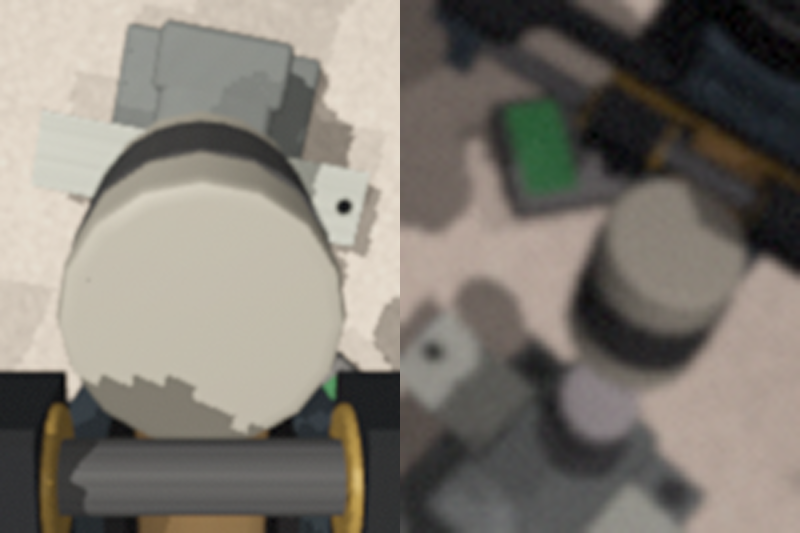

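The pin is back up (scene crop, (600,400)), and the head edges are at rows 118, 182 and 438 of the crop. Fitting the tilt.

```bash
python3 - <<'E'
from h import *
from scipy.optimize import least_squares
from scipy.spatial.transform import Rotation as Ro
s=env.state(); p=P("wrist")
Rt=Ro.from_euler("xyz",s["ee_rot"],degrees=True).as_matrix(); e=s["ee_pos"]
px=lambda q: proj("w",e+Rt@np.array(q),p)[1]
def model(v,pts):
    f,dx,dz=v; c,sn=np.cos(f),np.sin(f)
    return np.array([px((c*(a+dx)-sn*b,0,-(sn*(a+dx)+c*b+19)-dz)) for a,b in pts])
L=42.3
pts=[(L+21,-30),(L+21,30),(L-21,30)];o=[124.3,148.3,244.4]
r=least_squares(lambda v:model(v,pts)-o,[.05,0,0]); print(np.degrees(r.x[0]),r.x,r.fun)
r=least_squares(lambda v:model((v[0],v[1],0),pts)-o,[.05,0]); print(np.degrees(r.x[0]),r.x,r.fun)
E
```

```text
7.890086967679969 [ 0.137708   -2.72922116 -4.21094868] [ 1.35855771e-11 -3.04112291e-11  5.38022960e-11]
7.120877343784118 [ 0.12428276 -2.36356126] [-0.05994181 -1.54412815  2.03430308]
```

```bash
python3 -m jog '-0.26 0.73 0 0 0 0 0;-0.52 1.45 0 0.1 -1.8 0 0;-0.52 1.45 0 0.2 -3.6 0 0;-0.52 1.45 0 0.35 -5.6 0 0;-0.52 1.45 0 0.5 -7.6 0 0'; python3 -m jog '0 0 0 0.15 -2 0 0;0 0 0 0.3 -4 0 0;0 0 0 0.45 -6 0 0;0 0 0 0.6 -8 0 0;0 0 0 0.7 -10 0 0'; python3 -m jog '0 0 0 0.06 -1.5 0 0;0 0 0 0.06 -2.2 0 0;0 0 0 0.06 -2.2 -2 0;0 0 0 0.06 -2.2 -4 0;0 0 0 0.06 -2.2 -6 0';python3 -m jog '0 0 0 0 0 -1.2 0;0 0 0 0 0 -2 0;0 0 0 0 0 -2.4 0;0 0 0 0 0 -2.48 0;0 0 0 0 0 -2.48 0'
```

```text
time_s: 22.75
ee_pos: [482.8, 59.5, 228.4]
ee_rot: [-180.0, 7.8, 19.6]
force: [0.1, 0.7, -3.0]
gripper_width: 23.8
time_s: 23.38
ee_pos: [500.3, -190.6, 228.3]
ee_rot: [-179.9, 7.7, 19.6]
force: [0.9, 0.3, -2.4]
gripper_width: 23.3
time_s: 24.0
ee_pos: [501.9, -243.1, 77.7]
ee_rot: [-179.9, 7.7, 19.6]
force: [1.1, -0.1, -2.5]
gripper_width: 23.5
time_s: 24.62
ee_pos: [502.6, -244.1, 18.1]
ee_rot: [180.0, 7.6, 19.6]
force: [0.3, -0.6, -1.2]
gripper_width: 23.8
```

```bash
for i in 1; do :; done; python3 -m jog '0 0 0 0 0 -0.08 0;0 0 0 0 0 -0.08 0'; python3 -m jog '0 0 0 0 0 -0.08 0;0 0 0 0 0 -0.08 0'; python3 -m jog '0 0 0 0 0 -0.08 0;0 0 0 0 0 -0.08 0'
```

```text
time_s: 24.88
ee_pos: [502.2, -244.1, 15.9]
ee_rot: [180.0, 7.7, 19.6]
force: [0.7, 0.2, -2.4]
gripper_width: 23.6
time_s: 25.12
ee_pos: [501.9, -244.0, 13.4]
ee_rot: [-180.0, 7.7, 19.6]
force: [0.3, 0.4, -2.7]
gripper_width: 23.7
time_s: 25.38
ee_pos: [501.9, -244.0, 11.3]
ee_rot: [-180.0, 7.7, 19.6]
force: [0.9, -0.8, -1.2]
gripper_width: 23.7
```

```bash
python3 -m jog '0 0 0 0 0 -0.06 0;0 0 0 0 0 -0.06 0'; python3 -m jog '0 0 0 0 0 -0.04 0;0 0 0 0 0 -0.04 0'
```

```text
time_s: 25.62
ee_pos: [501.9, -244.0, 9.8]
ee_rot: [-180.0, 7.7, 19.6]
force: [-0.0, -0.5, -2.9]
gripper_width: 24.0
time_s: 25.88
ee_pos: [502.0, -244.1, 9.6]
ee_rot: [-180.0, 7.7, 19.6]
force: [-1.5, 1.3, 3.4]
gripper_width: 23.6
```

Contact with the mat. Release, straighten the tool and retreat.

```bash
python3 -m jog '0 0 0 0 0 0 0;0 0 0 0 0 0 1;0 0 0 0 0 0 1;0 0 0 0 0 0 1;0 0 0 0 0 0 1'; python3 -m jog '0 0 0 0 0 0.1 1;0.26 -0.73 0 0 0 0.15 1;0.52 -1.45 0 0 0 0.15 1;0.52 -1.45 0 0 0 0.15 1'; python3 -m jog '0 0 0 0 0 2 1;0 0 0 0 0 4.5 1;0 0 0 0 0 7 1;0 0 0 0 0 8 1;0 0 0 0 0 8 1'; python3 -m jog '0 0 0 -2 -1 0 1;0 0 0 -4 -2 0 1;0 0 0 -4 -4 0 1;0 0 0 -4 -6 0 1;0 0 0 -4 -6 0 1'
python3 - <<'E'
from h import *
s=env.state(); print(s["ee_pos"],s["force"])
a=grab_frame("top"); r=spotter.look_for("mallet_face","top"); print([(np.round(d["box"]).tolist(),round(d["conf"],2)) for d in r])
b=grab_frame("scene")
f=lambda i,W:cv2.resize(i,(W,300),interpolation=cv2.INTER_CUBIC)
save("k.png",np.vstack([np.hstack([f(a[120:210,300:400],400),f(a[120:210,110:210],400)]),np.hstack([f(b[130:230,120:250],400),f(b[270:370,260:390],400)])]))
E
```

```text
time_s: 26.5
ee_pos: [502.1, -244.1, 8.8]
ee_rot: [-180.0, 7.7, 19.6]
force: [0.2, -0.5, 0.4]
gripper_width: 61.0
time_s: 27.0
ee_pos: [501.1, -244.3, 13.0]
ee_rot: [-179.9, 0.0, 19.5]
force: [0.4, 0.1, 0.1]
gripper_width: 91.2
time_s: 27.62
ee_pos: [503.5, -244.5, 215.2]
ee_rot: [179.8, -0.2, 19.6]
force: [-0.1, 0.3, -0.3]
gripper_width: 91.2
time_s: 28.25
ee_pos: [401.2, -396.2, 210.2]
ee_rot: [-179.8, 0.1, 19.4]
force: [-0.4, -0.1, -0.2]
gripper_width: 91.3
[ 401.23207099 -396.23555892  210.16989044] [-0.382871   -0.08199205 -0.24026537]
[([321.0, 138.0, 28.0, 58.0], 0.97), ([390.0, 162.0, 20.0, 22.0], 0.89), ([347.0, 246.0, 25.0, 12.0], 0.47)]
```

No pictures left to view, so I'll compare numerically with the starting pictures.

```bash
python3 - <<'E'
from h import *
a0=cv2.imread("pics/a.png",0);b0=cv2.imread("pics/b.png",0)
a=cv2.cvtColor(grab_frame("top"),cv2.COLOR_RGB2GRAY);b=cv2.cvtColor(grab_frame("scene"),cv2.COLOR_RGB2GRAY)
def m(n,i0,i1,x,y,w,h,pad=6):
    r=cv2.matchTemplate(i1[y-pad:y+h+pad,x-pad:x+w+pad],i0[y:y+h,x:x+w],cv2.TM_CCOEFF_NORMED);_,v,_,l=cv2.minMaxLoc(r);print(n,round(v,3),(l[0]-pad,l[1]-pad))
m("mallet head top",a0,a,321,137,20,20);m("mallet handle top",a0,a,330,160,20,30)
m("mallet scene",b0,b,162,170,24,32)
m("pin top",a0,a,135,152,18,18);m("pin scene",b0,b,312,315,20,20)
m("empty top",a0,a,233,122,20,20);m("empty scene",b0,b,203,236,20,20)
E
```

```text
mallet head top 0.99 (0, 0)
mallet handle top 0.988 (0, 1)
mallet scene 0.992 (0, 0)
pin top 0.998 (0, 0)
pin scene 0.998 (0, 0)
empty top 0.995 (0, 0)
empty scene 0.974 (0, 0)
```

```bash
python3 -c "
from workcell import env
print(env.state()['time_s']); env.job_done()"
```

```text
28.5
the job is handed in; nothing more can be done
```

I stamped the tag, let the pin spring back up, put the mallet back on the mat on its head, and handed the job in at 28.5 s.

- **Taps:** it took three taps on the tagged stand's pin.
  - **Taps 1 and 2:** these read only about 8 N. The mallet tilted in the jaws during both, so I could not be sure the pin had reached its stop.
  - **Tap 3:** I put the mallet back on the mat, gripped it nearer the head, and tapped again at about 0.4 m/s. That read 56 N with the tool at the height where the stop was expected, far above the 8 N spring, so the pin reached its stop.
- **Last checks:** the final pictures matched the starting ones to within 1 pixel (match scores 0.97 to 0.998) for the mallet, the tagged pin and the empty pin. The gripper was open and clear of everything, with wrist force near 0 N.
- **Failed or disagreed:**
  - After tap 2 my tilt fit said the pin had been fully down. The mallet then touched the mat about 4 mm lower than that fit predicted, which is why I tapped a third time.
  - The mallet also tilted and slid about 4 mm up in the jaws on tap 3. I corrected for the tilt when setting it down.
  - I could not view the final picture because the limit of 12 was reached, so the final state was checked by numbers only.

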